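# Hang the desk caddy on its slotted stand and stand the glue stick in it

### The arm

A 6-joint arm with a two-finger parallel gripper is mounted at the origin on the work surface; the furniture and walls round the work are solid. World frame = base frame: x ahead of the robot, y to its left, z up, the work surface at z = 0. Lengths are in m, angles in rad, forces in N, time in s.
With the tool pointing down it reaches from about 0.35 to 0.725 m from the base axis. Payload 6 kg.
Tool frame: the origin (TCP) lies between the finger pads; the fingertips stand 11 mm ahead of it and the grasp point (between the pads) lies 8 mm behind it; z points along the fingers, y is the line along which they close (so a half turn about z gives the same grasp; the last joint's range is limited). The gripper opens to 85 mm and grips with 20 to 120 N. Pads are 22 mm wide; open, the fingers measure 114 mm over their backs; the gripper's body (76 mm by 85 mm) begins 54 mm behind the grasp point. The pads swing forward as they close: fully open they stand 13 mm farther back than shut.
Start: joints at [0.334, 0.04, 0.085, 0, -1.615, -0.334], TCP at [0.6, 0, 0.242] pointing down, gripper open.
Joint ranges: [-2.56, 2.56], [-1.29, 2.01], [-1.08, 1.49], [-3.29, 1.98], [-2.81, -0.18], [-2.99, 2.99]. Speed limits (rad/s): [2.57, 2.57, 3.01, 3.14, 3.14, 3.14].

### API

Orientations are given as a unit quaternion [w, x, y, z].
In Python, from station import r gives the robot as it stands. Calls block until the motion is done:
- r.goto(position, orientation): joint-space move of the TCP to a pose.
- r.move_linear(position, rot=None, rate=0.15, stop_force=None): straight line of the TCP; rot=None keeps the orientation; rate is the mean speed in m/s. With stop_force (N) it stops when the force on the tool has changed by that much, and returns True; else False.
- r.movej(angles): joint-space move.
- r.gripper_to(opening): opening from 0.0 (shut) to 1.0 (fully open); the grip force is fixed at half the most; returns when the fingers have stopped.
- r.sleep(seconds).
- r.solve_ik(position, orientation): joint angles nearest the present ones, or None.
- r.sense(): the state.
- r.get_image(name): name is "scene" or "side" or "wrist"; returns the picture (480x640x3 uint8, red, green, blue); there is no depth.
- r.camera_info(name): a dict with "vfov" (degrees; the focal length in pixels is half the picture's height over the tangent of half this angle, whatever the lens; pixels are square), "cx", "cy" (the principal point, pixels), "dist" ([k1, k2, p1, p2, k3] as OpenCV has them; the pictures are not rectified), "view" (4x4, takes a point from world to camera coordinates); the wrist camera has in their place "T_tool_cam" (4x4, takes a point from camera to tool coordinates, whose origin is the TCP and whose axes are the flange's). Camera axes: x right, y up, looking along -z (the intrinsics and any distortion apply to the point x, -y, -z); pixel columns grow to the right and rows downward; lengths in m; the calibration is good to about 2 mm. A picture is of the moment at which its call begins: read the wrist's pose just before it. camera_info takes no time and is no camera call.
A pose or a line that the arm cannot do raises r.MotionError and nothing moves.
- r.sign_off(): hands the job in; it is judged then, once.
The state is a dict: "time": time; "joints": joint angles; "dq": joint speeds; "effort": joint torques, N m; "ee_pos": TCP position; "eef_rot": TCP orientation; "ft_force": force on the tool from outside, world axes, zero at the start; "moment": the same for the moment, N m; "grip_width": opening from 0.0 (shut) to 1.0 (fully open); "grasp_force": force on a finger pad.
Only numpy, scipy, OpenCV 4.12 (cv2) and the standard library are available. Lean on these libraries where they do the work, as an engineer would, in place of code of your own. Each camera call takes 0.05 s, during which the arm holds its last target. There are 200 camera calls.

### The job

Hang the blue caddy on the slotted stand: hook its two claws into the top pair of slots, then press it down until it sits fully home and the spring catch has snapped out over its rim. Once it is locked, stand the glue stick upright in either compartment of the caddy. Leave the notebook and the stapler where they are.

Things in the scene. Friction and masses are not known exactly. Their poses are not given: they have to be found in the camera images.
- stand: Grey steel stand screwed to the desk, 200 mm wide. Two slotted uprights 26 mm wide, at y = +65 and -65 mm, 180 mm high, black caps. Origin: on the desk, midway between the uprights, in the plane of their front faces; x points from the front into the stand (away from the robot at yaw 0), y left, z up. A dark bar between the uprights (2 mm behind that plane, z 67 to 104 mm) carries the catch.
- slots (a point): Midpoint between the stand's two top slots, in the plane of the uprights' front faces, at the slots' lower ends (127 mm above the desk). Axes as the stand's. The top slots, at y = +65 and -65 mm, are 12 mm wide and 40 mm high (z 127 to 167 mm) in a 3 mm thick web, open behind. Two more pairs lie 52 and 104 mm lower and have no catch.
- home (a point): Fixed to the stand, 50 mm in front of the uprights' faces, 75 mm above the desk, y = 0: where the caddy's origin lies when it is home, axes parallel (play: 3 mm sideways, 2 mm outward; let go, its front sags 0.045 rad, its origin 2 mm). To hook, bring the caddy in from the front with its origin 20 to 28 mm above this (best 24) until the back plate all but touches the uprights, then lower.
- caddy: Loose blue plastic caddy, 170 mm wide (y), 100 mm deep (x), 0.18 to 0.29 kg. Origin: centre of the underside; +x to its back (claw side), z up. Walls 4 mm thick, 44 mm high, floor 4 mm. A divider at y = 0 makes two compartments, 78 (y) x 92 mm (x), centred at y = +42 and -42 mm. Back plate: rear face at x = +50 mm, 66 mm high, with a window (z 4 to 19 mm, y = 0) for the catch above a 4 mm rim.
- claws (a point): Fixed to the caddy, midway between its two steel claws, at the undersides of their necks: 50 mm behind and 52 mm above its origin. Claws at y = +65 and -65 mm, 6 mm thick (y): neck 10 mm high, then a hook reaching back to x = 62 mm and down to 18 mm below this point; the gap between hook and back plate is 5 mm, widening to 7 mm at the tip. Home, the necks rest on the slots' lower ends.
- grip (a point): Top centre of the caddy's grip panel, which stands on the divider: 13 mm in front of the caddy's origin, 84 mm above its underside. The panel is 10 mm thick (y), 48 mm long (x), free from z = 44 to 84 mm; pinch it across its thickness from above. Axes as the caddy's.
- ledge (a point): Centre of the top of the caddy's black pressing ledge, 26 (x) x 60 mm (y), between the claws: 49 mm behind its origin, 68 mm above its underside, 143 mm above the desk when home. Its rear half passes between the uprights. Pressing here goes down straight; pressing far out in front tilts the caddy and may bind. Axes as the caddy's.
- catch (a joint): Brass spring catch of the stand, in m: 0 = out (4.5 mm proud of the uprights' faces), grows as it is pushed in. Underside 80.5 mm above the desk, 7 mm high, top sloped, 20 mm wide, at y = 0. The lowered caddy's rim meets it about 11 mm above home and rests there, hooked, if let go; pressing on (5 to 14 N) pushes it in about 4 mm until, at home, it snaps out over the rim to 0 and locks.
- glue_stick: Glue stick standing on the desk, cylinder 25 mm in diameter and 96 mm high, 36 g, teal cap with white and teal barrel. Origin: centre of its underside; z up its axis.
- notebook: Bystander: notebook 210 x 152 x 13 mm lying at the left, origin at the centre of its underside.
- stapler: Bystander: blue and black stapler 148 x 63 x 44 mm at the right, origin at the centre of its underside.
There are look-alikes about, which are no part of the job. What is shaped like the glue_stick but orange is not meant.

How it is judged:
On the way, in this order (a step that is already met when the one before it is completed fails the run):
1. the caddy hangs in the top slots, fully down, with the catch out over its rim (z of caddy in the frame of stand between 0.069 and 0.0777 m and x of caddy in the frame of stand between -0.056 and -0.046 m and y of caddy in the frame of stand between -0.006 and 0.006 m and angle between caddy's own z axis and vertical below 0.08 rad and angle between the x axis of caddy and the x axis of stand, either way round below 0.08 rad and value of joint catch below 0.0015 m), for 0.2 s.
2. the glue stick stands in a compartment of the locked caddy (all of step 1 and z of glue_stick in the frame of caddy between 0 and 0.009 m and x of glue_stick in the frame of caddy between -0.046 and 0.046 m and y of glue_stick in the frame of caddy between -0.081 and 0.081 m and angle between glue_stick's own z axis and vertical below 0.15 rad), for 0.2 s.
At the end, for the whole second after the job is handed in: Caddy locked on the stand: origin within 6 mm sideways, 46-56 mm in front of the uprights, 69-77.7 mm up, tilt and turn under 0.08 rad, catch under 1.5 mm. Glue stick upright (0.15 rad) on the floor of a compartment (origin 0-9 mm above caddy underside). Both at rest (all of step 2 and linear speed of each of caddy, glue_stick below 0.02 m/s); the robot touches nothing.
It fails at once if the notebook is moved more than 30 mm (distance of notebook from where it was at the start of the episode above 0.03 m).
It fails at once if the stapler is moved more than 30 mm (distance of stapler from where it was at the start of the episode above 0.03 m).
It also fails if it takes over 54 s, if anything falls off the work surface, if the arm or the gripper's body presses on something with over 40 N, if the wrist force passes 120 N, or if a joint passes its speed limit or range.

## Working session

There is one attempt and no reset: what is moved stays moved. The work goes in short steps, each a Python script; the robot and the scene stay as the last script left them, time stands still between calls to the robot, and variables do not carry over. Pictures are saved under pics/ and viewed, at most 10 in all, crops included, and the job is handed in when it is done.

```bash
ls; mkdir -p pics; python3 - <<'E'
from station import r
import cv2, numpy as np
for n in ["scene","side","wrist"]:
    im=r.get_image(n); cv2.imwrite(f"pics/{n}0.png",im[:,:,::-1]); i=r.camera_info(n); print(n,{k:np.round(v,4).tolist() for k,v in i.items() if not isinstance(v,str)})
s=r.sense(); print(s)
E
```

```text
pics
scene {'vfov': 56.1704, 'cx': 317.6133, 'cy': 245.7336, 'dist': [-0.0667, 0.0, 0.0, 0.0, 0.0], 'view': [[0.6097, -0.7924, -0.0203, -0.404], [0.5704, 0.4208, 0.7054, -0.3906], [-0.5504, -0.4416, 0.7086, -0.6764], [0.0, 0.0, 0.0, 1.0]]}
side {'vfov': 52.5767, 'cx': 319.4342, 'cy': 239.7762, 'dist': [0.0062, 0.0, 0.0, 0.0, 0.0], 'view': [[-0.9166, -0.3993, 0.022, 0.507], [0.1918, -0.3907, 0.9003, -0.2145], [-0.3509, 0.8294, 0.4347, -0.8677], [0.0, 0.0, 0.0, 1.0]]}
wrist {'vfov': 67.8365, 'cx': 326.7573, 'cy': 239.4119, 'dist': [-0.0041, 0.0, 0.0, 0.0, 0.0], 'T_tool_cam': [[-0.0003, 0.9503, 0.3113, 0.0797], [1.0, 0.0004, -0.0002, 0.001], [-0.0003, 0.3113, -0.9503, -0.1306], [0.0, 0.0, 0.0, 1.0]]}
{'time': 0.15, 'joints': array([ 3.33678640e-01,  4.06930047e-02,  8.40683821e-02, -3.18230272e-04,
       -1.61552498e+00, -3.33769186e-01]), 'dq': array([-0.00141192, -0.00364278,  0.00408601,  0.00214389,  0.00136099,
       -0.00018106]), 'effort': array([-1.71928452e-03, -3.68610263e+01,  3.47691929e+01,  6.93625420e+00,
       -4.38957781e-03, -4.53315295e-06]), 'ee_pos': array([5.99764337e-01, 4.46281060e-05, 2.41516479e-01]), 'eef_rot': array([-5.39400108e-04, -7.07079552e-01,  7.07133668e-01,  4.38353196e-04]), 'ft_force': array([ 0.31967567, -0.40527125,  0.40597024]), 'moment': array([-0.04202031,  0.03340234, -0.01021846]), 'grasp_force': 0.0, 'grip_width': 1.001074360555671}
```

View pics/scene0.png

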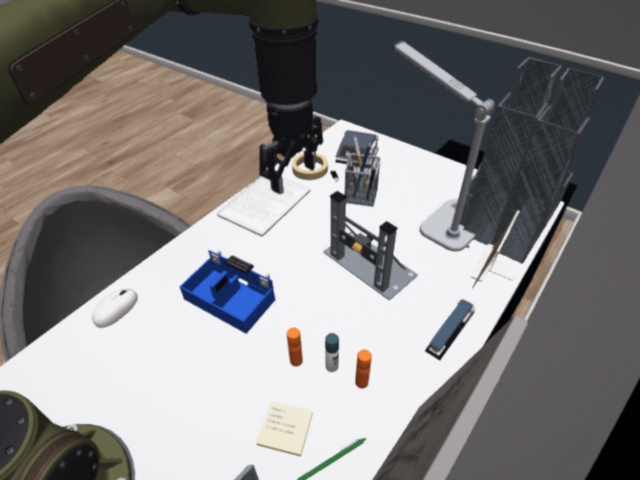

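View pics/side0.png

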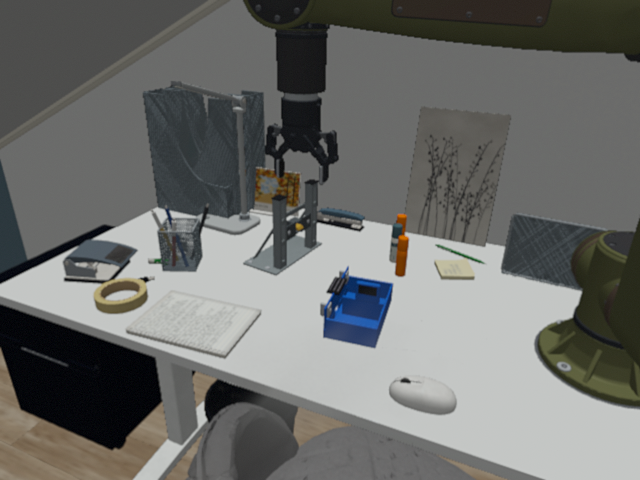

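```bash
cat > h.py <<'E'
import numpy as np, cv2
from station import r
from scipy.spatial.transform import Rotation as R
def cam(name, s=None):
    i=r.camera_info(name); f=240/np.tan(np.radians(i["vfov"])/2)
    K=np.array([[f,0,i["cx"]],[0,f,i["cy"]],[0,0,1]])
    if name=="wrist":
        T=np.eye(4); T[:3,:3]=R.from_quat(s["eef_rot"],scalar_first=True).as_matrix(); T[:3,3]=s["ee_pos"]
        C=T@np.array(i["T_tool_cam"])
    else: C=np.linalg.inv(np.array(i["view"]))
    return K,np.array(i["dist"],float),C
def rays(c,uv):
    K,d,C=c
    p=cv2.undistortPoints(np.array(uv,float).reshape(-1,1,2),K,d).reshape(-1,2)
    v=np.c_[p[:,0],-p[:,1],-np.ones(len(p))]@C[:3,:3].T
    return C[:3,3],v/np.linalg.norm(v,axis=1,keepdims=True)
def onz(c,uv,z):
    o,v=rays(c,uv); return o+v*((np.asarray(z)-o[2])/v[:,2])[:,None]
def tri(c1,uv1,c2,uv2):
    out=[]
    for a,b in zip(np.reshape(uv1,(-1,2)),np.reshape(uv2,(-1,2))):
        A=np.zeros((3,3));y=np.zeros(3)
        for c,u in((c1,a),(c2,b)):
            o,v=rays(c,[u]); P=np.eye(3)-np.outer(v[0],v[0]); A+=P; y+=P@o
        out.append(np.linalg.solve(A,y))
    return np.array(out)
def down(yaw):  # tool pointing down, tool y along direction yaw (world)
    y=np.array([np.cos(yaw),np.sin(yaw),0]); z=np.array([0,0,-1.]); x=np.cross(y,z)
    return R.from_matrix(np.c_[x,y,z]).as_quat(scalar_first=True)
def yawz(): # angle of tool y
    m=R.from_quat(r.sense()["eef_rot"],scalar_first=True).as_matrix(); return np.arctan2(m[1,1],m[0,1])
def snap(name,fn=None):
    s=r.sense(); im=r.get_image(name)
    if fn: cv2.imwrite("pics/"+fn,im[:,:,::-1])
    return im,cam(name,s)
E
python3 - <<'E'
from h import *
c=cam("scene"); d=cam("side")
P=[("glue",(332,338),.096),("uprL",(339,195),.18),("uprR",(388,228),.18),("clawL",(215,252),.0),("grip",(220,277),.084),
("cornFL",(184,289),.044),("cornFR",(246,325),.044),("cornBR",(273,297),.044),("stapler",(452,326),.03),("nb",(265,203),.01),("or1",(294,332),.096),("or2",(364,354),.096)]
for n,u,z in P: print(n,np.round(onz(c,[u],z)[0],3))
print("side glue",onz(d,[(397,227)],.096).round(3), "uprs",onz(d,[(280,199),(312,182)],.18).round(3))
im=cv2.imread("pics/scene0.png"); im2=cv2.imread("pics/side0.png")
cv2.imwrite("pics/crop1.png",np.hstack([cv2.resize(im[310:400,270:390],(480,360),interpolation=cv2.INTER_CUBIC)]))
w=cv2.imread("pics/wrist0.png")
g=cv2.resize(im[170:340,170:430],None,fx=1.5,fy=1.5,interpolation=cv2.INTER_CUBIC)
a=np.zeros((600,800,3),np.uint8); a[:240,:320]=cv2.resize(im[310:400,270:390],(320,240),interpolation=cv2.INTER_CUBIC); a[:255,400:790]=g; a[260:596,0:448]=cv2.resize(w,(448,336))
a[260:596,460:796]=cv2.resize(im2[200:350,300:450],(336,336),interpolation=cv2.INTER_CUBIC)
cv2.imwrite("pics/m1.png",a)
E
```

```text
glue [ 0.441 -0.203  0.096]
uprL [ 0.676 -0.048  0.18 ]
uprR [ 0.651 -0.178  0.18 ]
clawL [0.518 0.191 0.   ]
grip [0.429 0.06  0.084]
cornFL [0.382 0.127 0.044]
cornFR [ 0.395 -0.036  0.044]
cornBR [ 0.476 -0.033  0.044]
stapler [ 0.634 -0.346  0.03 ]
nb [0.711 0.208 0.01 ]
or1 [ 0.412 -0.144  0.096]
or2 [ 0.448 -0.264  0.096]
side glue [[ 0.44  -0.188  0.096]] uprs [[ 0.665 -0.033  0.18 ]
 [ 0.65  -0.167  0.18 ]]
```

View pics/m1.png

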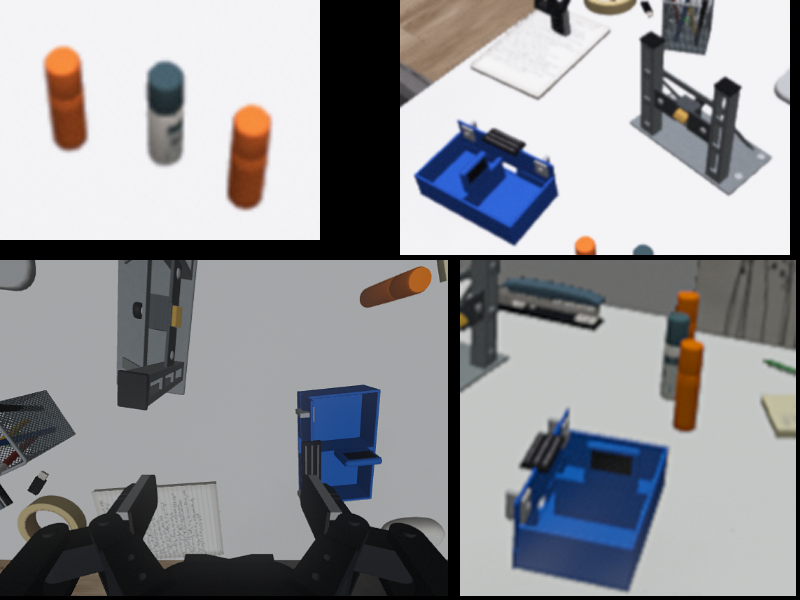

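Candidates for the glue stick in the scene image: orange at (294,347), teal and white at (332,352), orange at (364,369). The crop confirms that the middle one has a teal cap and a white and teal barrel, so that is the one meant. The caddy's claws face away from the robot at (228,290), and the stand is at (365,245). I'll take close wrist views next.

```bash
python3 - <<'E'
from h import *
import pickle
out={}
for n,p,y in [("wc",(0.42,0.045,0.26),np.pi/2+.08),("ws",(0.585,-0.095,0.32),np.pi/2-.19)]:
    r.goto(p,down(y)); r.sleep(.3); s=r.sense(); im=r.get_image("wrist"); cv2.imwrite(f"pics/{n}.png",im[:,:,::-1])
    out[n]=s; print(n,s["time"],s["joints"].round(2))
pickle.dump(out,open("w.pkl","wb"))
E
```

```text
wc 1.9917 [ 0.59 -0.44 -0.3   0.   -1.72 -2.08]
ws 3.2417 [ 0.18  0.04  0.23 -0.   -1.76 -1.94]
```

View pics/wc.png

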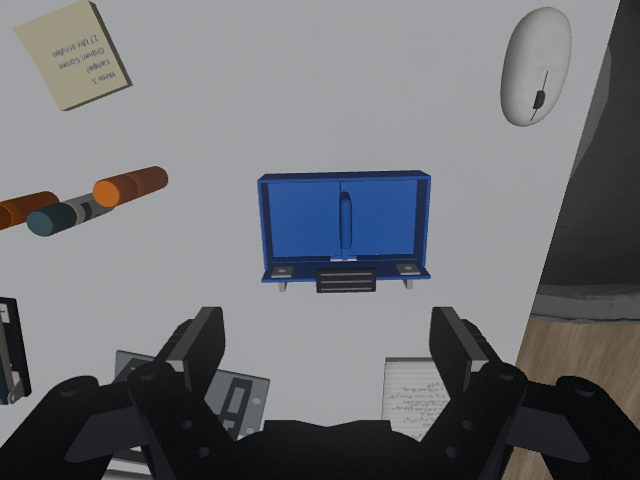

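View pics/ws.png

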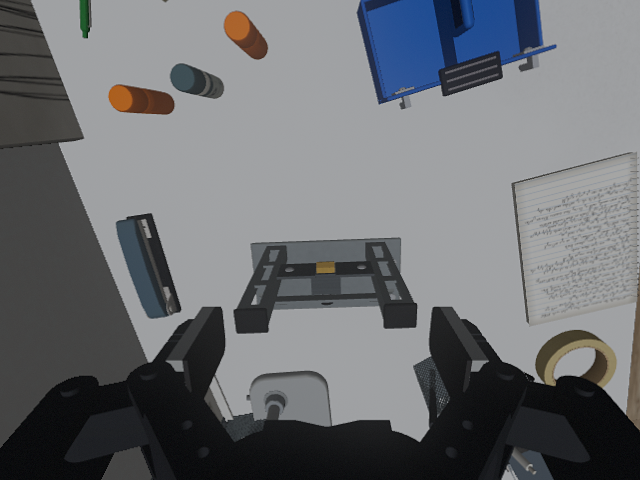

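The caddy shows as the blue box with front-wall corners at (259,178) and (430,173), ledge at (346,280) and grip panel at (346,220). The stand's uprights are at about (265,275) and (390,275), with the brass catch at (325,267). The glue cap is at (186,78). I'll enlarge the stand for edges and measure the caddy with masks.

```bash
python3 - <<'E'
from h import *
import pickle
W=pickle.load(open("w.pkl","rb"))
im=cv2.imread("pics/ws.png"); cv2.imwrite("pics/ws_c.png",cv2.resize(im[230:340,225:425],None,fx=4,fy=4,interpolation=cv2.INTER_CUBIC))
c=cam("wrist",W["wc"]); b=cv2.imread("pics/wc.png")
hsv=cv2.cvtColor(b,cv2.COLOR_BGR2HSV)
blue=cv2.inRange(hsv,(105,120,30),(130,255,255)); blue[:, :240]=0; blue[:,450:]=0; blue[300:]=0
# left/right/front edges of the box: fit lines
def edge(m,rows=None,cols=None,last=False):
    pts=[]
    if cols is not None:
        for x in cols: y=np.flatnonzero(m[:,x]); pts.append((x,(y[-1]+.5) if last else y[0]-.5))
    else:
        for y in rows: x=np.flatnonzero(m[y]); pts.append(((x[-1]+.5) if last else x[0]-.5,y))
    return pts
F=onz(c,edge(blue,cols=range(268,422)),.044); L=onz(c,edge(blue,rows=range(185,255)),.044); Rr=onz(c,edge(blue,rows=range(185,255),last=True),.044)
pf=np.polyfit(F[:,1],F[:,0],1); pl=np.polyfit(L[:,0],L[:,1],1); pr=np.polyfit(Rr[:,0],Rr[:,1],1)
print("front line slope",pf,"yaw",-np.arctan(pf[0]),"sides",pl,pr)
for q in (.40,.44): print(q,"width",np.polyval(pr,q)-np.polyval(pl,q),"mid",(np.polyval(pr,q)+np.polyval(pl,q))/2)
dark=((b.max(2)<75)).astype(np.uint8); dark[:255]=0;dark[298:]=0;dark[:,:300]=0;dark[:,395:]=0
dark=cv2.morphologyEx(dark,cv2.MORPH_CLOSE,np.ones((7,7)))
k=max(cv2.findContours(dark,0,1)[0],key=cv2.contourArea); rect=cv2.minAreaRect(k); print("ledge px",rect)
bx=onz(c,cv2.boxPoints(rect),.068); print("ledge box",bx.round(4).tolist(),bx.mean(0))
print("grip ends",onz(c,[(346,192),(346,248)],.084).round(4))
c2=cam("wrist",W["ws"]); h2=cv2.cvtColor(im,cv2.COLOR_BGR2HSV)
t=cv2.inRange(h2,(85,60,30),(110,255,160)); t[110:]=0; t[:,:160]=0;t[:,230:]=0
k=max(cv2.findContours(t,0,1)[0],key=cv2.contourArea); print("cap",cv2.boundingRect(k),cv2.minEnclosingCircle(k))
E
```

```text
front line slope [-0.10289731  0.38894683] yaw 0.10253644643904984 sides [ 0.10521371 -0.06652423] [0.10399738 0.10261063]
0.4 width 0.16864832209089195 mid 0.059885417394615656
0.44 width 0.16859966873650784 mid 0.06406963925391518
ledge px ((347.1617431640625, 273.442138671875), (36.49137878417969, 94.45594787597656), 88.75463104248047)
ledge box [[0.4637, 0.022, 0.068], [0.4543, 0.1126, 0.068], [0.4928, 0.1187, 0.068], [0.5025, 0.0249, 0.068]] [0.47832202 0.06953974 0.068     ]
grip ends [[0.395  0.0595 0.084 ]
 [0.4462 0.0645 0.084 ]]
cap (171, 64, 23, 27) ((181.6844024658203, 76.96099090576172), 13.243124008178711)
```

View pics/ws_c.png

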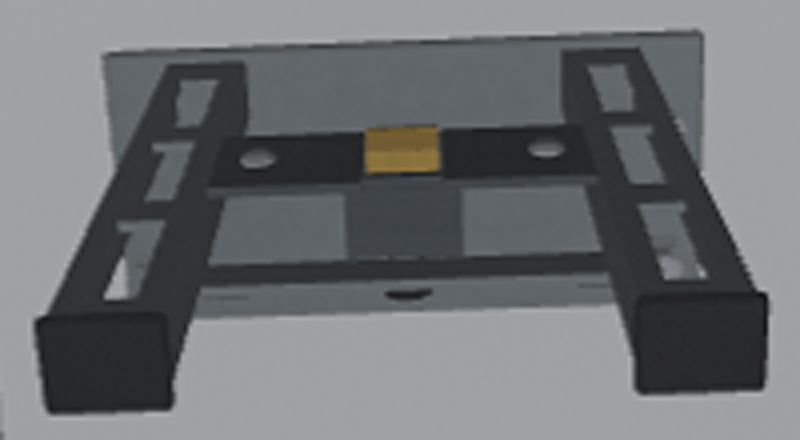

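```bash
python3 - <<'E'
from h import *
import pickle
W=pickle.load(open("w.pkl","rb")); c=cam("wrist",W["ws"])
P={"capL":([(36,318),(166,315),(172,410),(47,412)],.18),"capR":([(636,297),(767,293),(766,388),(638,392)],.18),
"uprbase":([(168,66),(245,64),(562,50),(640,49)],.004),"plate":([(105,55),(703,32)],.002),"catch":([(365,128),(441,126)],.0805),
"slotL lo/hi":([(118,223),(160,222)],.127),"slotR lo":([(640,206),(685,204)],.127),"slothiL":([(104,299),(127,299)],.167),"slothiR":([(662,278),(708,278)],.167),
"bar":([(237,137),(590,124)],.067)}
for n,(p,z) in P.items():
    q=onz(c,(np.array(p)+.5)/4+[225,230]-.5,z); d=q[-1 if len(q)<3 else 1]-q[0] 
    print(n,q[:,:2].round(4).tolist(),"mid",q.mean(0)[:2].round(4))
q=onz(c,[(184.5,78)],.096); print("glue top",q)
print(onz(cam("scene"),[(332,338)],.096))
E
```

```text
capL [[0.6391, -0.1857], [0.6436, -0.1582], [0.6665, -0.1625], [0.6619, -0.1895]] mid [ 0.6528 -0.174 ]
capR [[0.6582, -0.0591], [0.6625, -0.0317], [0.6855, -0.0344], [0.6812, -0.0619]] mid [ 0.6719 -0.0468]
uprbase [[0.6434, -0.1866], [0.6475, -0.1613], [0.6624, -0.0574], [0.6669, -0.032]] mid [ 0.6551 -0.1093]
plate [[0.6363, -0.2067], [0.6657, -0.0105]] mid [ 0.651  -0.1086]
catch [[0.6479, -0.1186], [0.6513, -0.0977]] mid [ 0.6496 -0.1082]
slotL lo/hi [[0.6433, -0.1792], [0.645, -0.1689]] mid [ 0.6442 -0.1741]
slotR lo [[0.6632, -0.0507], [0.6648, -0.0396]] mid [ 0.664  -0.0452]
slothiL [[0.6437, -0.1746], [0.6447, -0.1696]] mid [ 0.6442 -0.1721]
slothiR [[0.662, -0.0518], [0.6639, -0.0418]] mid [ 0.6629 -0.0468]
bar [[0.6488, -0.157], [0.6641, -0.056]] mid [ 0.6565 -0.1065]
glue top [[ 0.44283601 -0.19929888  0.096     ]]
[[ 0.4414846  -0.20340491  0.096     ]]
```

The stand measurements agree: yaw about −0.149 and origin about (0.6543, −0.1091). The caddy origin is (0.4327, 0.0632) with yaw 0.1025. Next I grasp it and stage it in front of the slots.

```bash
cat >> h.py <<'E'
SY=-0.149; SO=np.array([.6543,-.1091,0]); SX=np.array([np.cos(SY),np.sin(SY),0]); SYv=np.array([-np.sin(SY),np.cos(SY),0])
def st(x,y,z): return SO+SX*x+SYv*y+[0,0,z]      # stand frame -> world
QS=down(np.pi/2+SY); DZ=.058  # tool orientation at the stand; TCP above caddy underside
def cad(x,y,z): return st(x-.013,y,z+DZ)          # TCP for a caddy origin in the stand frame
E
python3 - <<'E'
from h import *
q=down(np.pi/2+.1025)
r.goto([.4198,.0619,.17],q); r.move_linear([.4198,.0619,DZ],rate=.1)
r.gripper_to(0); s=r.sense(); print(s["time"],s["grip_width"],s["grasp_force"],s["ee_pos"])
f0=s["ft_force"]
r.move_linear([.4198,.0619,DZ+.11],rate=.12)
print("lift F",r.sense()["ft_force"]-f0,r.sense()["grip_width"])
r.move_linear(cad(-.105,0,.115),rot=QS,rate=.15); r.sleep(.3)
s=r.sense();print(s["time"],s["ee_pos"],cad(-.105,0,.115),s["moment"])
import pickle; pickle.dump(s,open("st.pkl","wb"))
a=r.get_image("wrist"); b=r.get_image("side"); c=r.get_image("scene")
for n,i in (("w2",a),("s2",b),("c2",c)): cv2.imwrite(f"pics/{n}.png",i[:,:,::-1])
o=np.zeros((480,800,3),np.uint8); o[:,:]=0
o[:300,:400]=cv2.resize(a,(400,300)); o[:300,400:]=cv2.resize(b[150:330,200:440],(400,300)); o[300:,:]=0
o=np.vstack([o[:300],np.hstack([cv2.resize(c[160:340,240:480],(400,300)),cv2.resize(a[180:330,220:420],(400,300))])])
cv2.imwrite("pics/m2.png",o[:,:,::-1])
E
```

```text
6.2917 0.10751108266119662 58.82419466972351 [0.41987006 0.06197222 0.0581426 ]
lift F [-0.1846623  0.2417771 -1.8584107] 0.1102695999619502
9.1 [ 0.53754068 -0.0912869   0.17317538] [ 0.53760744 -0.09158298  0.173     ] [ 0.05540679 -0.01547434 -0.00515039]
```

View pics/m2.png

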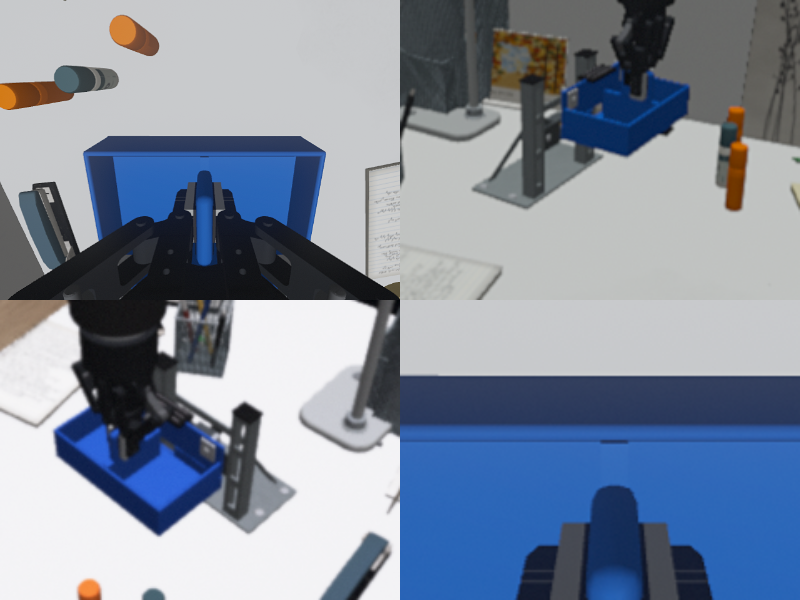

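The caddy is held level and facing the stand. I'll check the front wall's lines (rows about 219 and 245 in the wrist view) for pitch and offset before hooking.

```bash
python3 - <<'E'
from h import *
import pickle
s=pickle.load(open("st.pkl","rb")); c=cam("wrist",s); im=cv2.imread("pics/w2.png")
# column profile of the front wall
for x in (200,440):
    print(x,[(y,tuple(int(v) for v in im[y,x])) for y in range(214,256,2)])
def sf(p): d=p-SO; return np.c_[d@SX,d@SYv,p[:,2]]
print("top outer edge (want x -.155,y -+.085)",sf(onz(c,[(134,245),(520,245)],.159)).round(4))
print("bottom edge",sf(onz(c,[(168,218.5),(486,218.5)],.115)).round(4))
E
```

```text
200 [(214, (203, 201, 199)), (216, (205, 203, 201)), (218, (86, 54, 42)), (220, (93, 62, 51)), (222, (93, 63, 50)), (224, (92, 62, 50)), (226, (93, 62, 49)), (228, (92, 61, 49)), (230, (92, 60, 46)), (232, (92, 59, 45)), (234, (91, 59, 45)), (236, (92, 59, 45)), (238, (91, 58, 43)), (240, (91, 57, 42)), (242, (118, 67, 44)), (244, (162, 90, 48)), (246, (177, 100, 52)), (248, (174, 96, 48)), (250, (144, 80, 45)), (252, (184, 106, 53)), (254, (184, 105, 52))]
440 [(214, (203, 201, 199)), (216, (205, 203, 202)), (218, (84, 50, 38)), (220, (93, 63, 50)), (222, (94, 63, 51)), (224, (93, 61, 49)), (226, (93, 61, 47)), (228, (92, 60, 46)), (230, (92, 59, 45)), (232, (92, 58, 45)), (234, (92, 58, 44)), (236, (92, 58, 43)), (238, (91, 56, 41)), (240, (91, 55, 40)), (242, (116, 66, 41)), (244, (163, 90, 48)), (246, (176, 98, 50)), (248, (175, 97, 48)), (250, (142, 79, 43)), (252, (186, 108, 54)), (254, (186, 107, 53))]
top outer edge (want x -.155,y -+.085) [[-0.1491 -0.0825  0.159 ]
 [-0.1491  0.0832  0.159 ]]
bottom edge [[-0.1492 -0.0865  0.115 ]
 [-0.1492  0.0872  0.115 ]]
```

```bash
python3 - <<'E'
from h import *
def sf(p): d=p-SO; return np.array([d@SX+.013,d@SYv,p[2]-DZ]).round(4)
r.move_linear(cad(-.105,0,.099),rate=.1)
r.move_linear(cad(-.068,0,.099),rate=.08)
f0=r.sense()["ft_force"]
hit=r.move_linear(cad(-.042,0,.099),rate=.02,stop_force=5)
s=r.sense(); print(s["time"],"hit",hit,sf(s["ee_pos"]),(s["ft_force"]-f0).round(1),s["moment"].round(2),s["grip_width"])
import pickle; pickle.dump(s,open("st.pkl","wb"))
b=r.get_image("side"); c=r.get_image("scene")
o=np.hstack([cv2.resize(b[150:300,220:420],(400,300)),cv2.resize(c[180:315,280:460],(400,300))]);cv2.imwrite("pics/m3.png",o[:,:,::-1])
E
```

```text
10.9083 hit True [-0.0559  0.0001  0.0978] [-0.2  0.5 -0.6] [-0.03  0.02  0.01] 0.11181969107164902
```

View pics/m3.png

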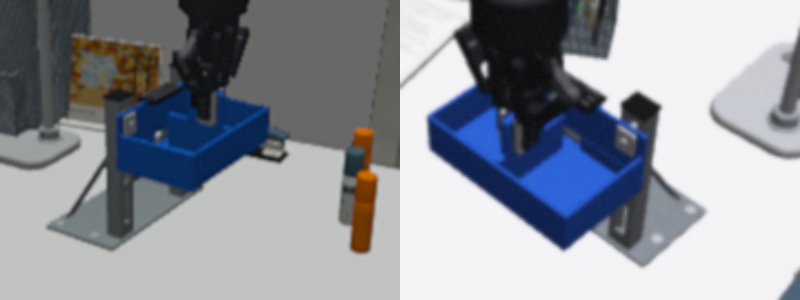

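The back plate is flush with the uprights. Contact came 5.9 mm early, which matches the 5 mm offset in the wrist view. Next I lower it onto the catch.

```bash
python3 - <<'E'
from h import *
def sf(p): d=p-SO; return np.array([d@SX+.013,d@SYv,p[2]-DZ]).round(4)
f0=r.sense()["ft_force"]
X=-.0565
r.move_linear(cad(X,0,.0985),rate=.05)
hit=r.move_linear(cad(X,0,.083),rate=.03,stop_force=6)
s=r.sense(); print(s["time"],"hit",hit,sf(s["ee_pos"]),(s["ft_force"]-f0).round(1),s["moment"].round(2))
b=r.get_image("side"); c=r.get_image("scene")
o=np.hstack([cv2.resize(b[150:300,220:420],(400,300)),cv2.resize(c[180:315,280:460],(400,300))]);cv2.imwrite("pics/m4.png",o[:,:,::-1])
E
```

```text
11.775 hit True [-0.057  -0.0002  0.0834] [-3.1  0.1  6.4] [ 0.3   0.7  -0.02]
```

```bash
python3 - <<'E'
from h import *
def sf(p): d=p-SO; return np.array([d@SX+.013,d@SYv,p[2]-DZ]).round(4)
s=r.sense(); p0=s["ee_pos"]
hit=r.move_linear(p0-SX*.006,rate=.02,stop_force=5)
s=r.sense(); print("pull",hit,sf(s["ee_pos"]),s["ft_force"].round(1))
if hit:
    r.move_linear(p0+[0,0,.001]-SX*.0005,rate=.03)
    r.gripper_to(.5); 
    r.move_linear(p0+[0,0,.12],rate=.2)
    r.gripper_to(0)
    r.move_linear(st(-.004,0,.20),rate=.15)
    f0=r.sense()["ft_force"]
    hit=r.move_linear(st(-.004,0,.149),rate=.025,stop_force=28)
    s=r.sense(); d=s["ee_pos"]-SO; print(s["time"],"press",hit,[d@SX,d@SYv,s["ee_pos"][2]-.011],(s["ft_force"]-f0).round(1))
    r.sleep(.2); r.move_linear(st(-.004,0,.20),rate=.1)
    r.move_linear(st(-.13,0,.32),rate=.25); r.sleep(.2)
    import pickle; s=r.sense(); pickle.dump(s,open("st.pkl","wb")); print(s["time"])
    a=r.get_image("wrist"); b=r.get_image("side"); c=r.get_image("scene")
    for n,i in (("w5",a),("s5",b),("c5",c)): cv2.imwrite(f"pics/{n}.png",i[:,:,::-1])
    o=np.vstack([np.hstack([cv2.resize(b[150:300,220:420],(400,300)),cv2.resize(c[180:315,280:460],(400,300))]),np.hstack([cv2.resize(a,(400,300)),cv2.resize(a[0:120,80:240],(400,300))])]);cv2.imwrite("pics/m5.png",o[:,:,::-1])
E
```

```text
pull True [-0.0575  0.      0.0833] [ 0.1 -0.3  3. ]
16.9167 press False [np.float64(-0.0033254641201136683), np.float64(-4.556211747006735e-05), np.float64(0.14268634443058786)] [-6.   3.1 16.5]
18.825
```

View pics/m5.png

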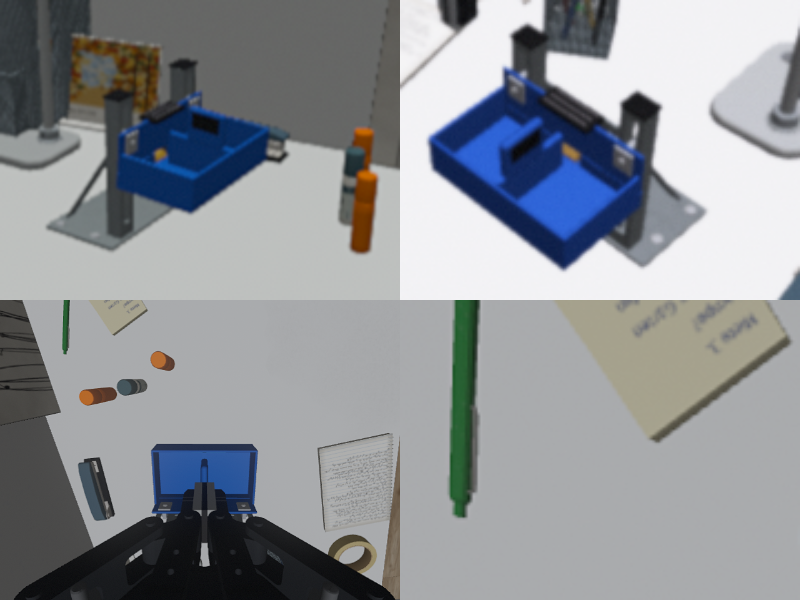

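The catch shows in the rim window and the ledge tip reached 0.1427. The press only reached 16.5 N, so I'll press again more firmly to be sure, and use the same hover to re-measure the glue stick.

```bash
python3 - <<'E'
from h import *
r.move_linear(st(-.004,0,.20),rate=.25)
r.move_linear(st(-.004,0,.162),rate=.1)
h1=r.move_linear(st(-.004,0,.145),rate=.02,stop_force=3); s=r.sense(); print("touch",h1,s["ee_pos"][2]-.011,s["ft_force"].round(1))
h2=r.move_linear(st(-.004,0,.130),rate=.03,stop_force=29); s=r.sense(); print("press",h2,s["ee_pos"][2]-.011,s["ft_force"].round(1))
r.move_linear(st(-.004,0,.20),rate=.2)
r.gripper_to(.62)
r.goto([.44,-.20,.30],down(np.pi/2+.3)); r.sleep(.3)
import pickle; s=r.sense(); a=r.get_image("wrist"); pickle.dump(s,open("st.pkl","wb")); print(s["time"],s["joints"].round(2))
b=r.get_image("side"); c=r.get_image("scene")
for n,i in (("w6",a),("s6",b),("c6",c)): cv2.imwrite(f"pics/{n}.png",i[:,:,::-1])
# glue cap: teal mask, in wrist and scene
for n,i,roi,cm in (("wrist",a,(0,480,150,500),cam("wrist",s)),("scene",c,(320,380,312,350),cam("scene"))):
    h=cv2.cvtColor(i,cv2.COLOR_RGB2HSV); m=cv2.inRange(h,(88,70,30),(108,255,170)); z=np.zeros_like(m); y0,y1,x0,x1=roi; z[y0:y1,x0:x1]=m[y0:y1,x0:x1]
    for k in cv2.findContours(z,0,1)[0]:
        if cv2.contourArea(k)>40: print(n,cv2.boundingRect(k),cv2.contourArea(k))
o=np.vstack([np.hstack([cv2.resize(a[0:360],(400,300)),cv2.resize(c[180:315,280:460],(400,300))]),np.hstack([cv2.resize(b[220:280,280:360],(400,300),interpolation=cv2.INTER_CUBIC),cv2.resize(c[310:390,280:387],(400,300))])]);cv2.imwrite("pics/m6.png",o[:,:,::-1])
E
```

```text
touch True 0.14305577929114907 [-1.1  0.4  3.3]
press True 0.1429773440848365 [-2.4  1.4  5.8]
23.4833 [-0.01 -0.25 -0.08 -0.   -1.74 -1.26]
wrist (351, 392, 13, 19) 63.5
wrist (366, 350, 37, 70) 629.0
wrist (293, 339, 80, 53) 1894.5
wrist (152, 270, 35, 87) 1339.0
scene (326, 334, 12, 18) 150.0
```

View pics/m6.png

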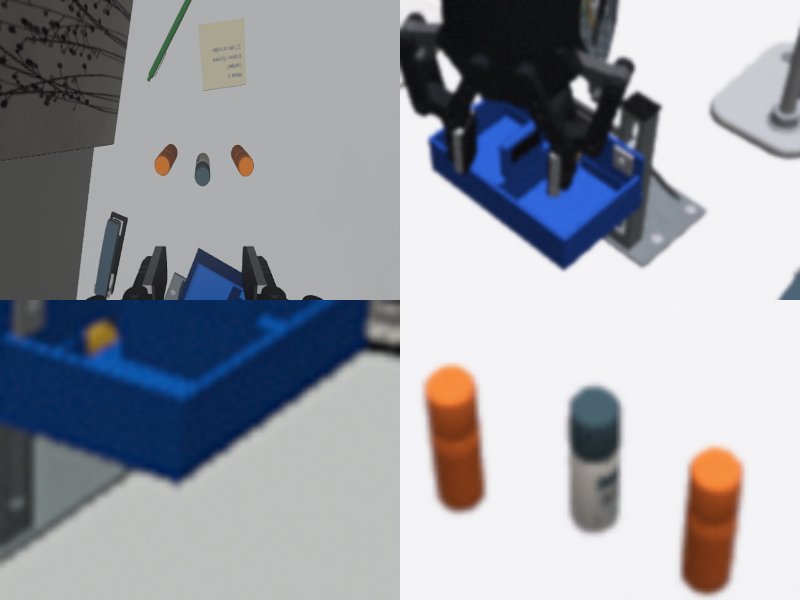

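The ledge reads 0.143 at touch and does not move under 29 N, so the caddy is home and locked, and the brass catch shows over the rim. The teal and white stick stands between the two orange ones, with its cap at about wrist pixel (324,205). I'll localise it numerically in the wrist and scene views.

```bash
cat > cap.py <<'E'
from h import *
def cap(i,box):
    x0,y0,x1,y1=box; h=cv2.cvtColor(i,cv2.COLOR_RGB2HSV)[y0:y1,x0:x1]
    m=cv2.inRange(h,(85,50,25),(115,255,200))
    k=max(cv2.findContours(m,0,1)[0],key=cv2.contourArea)+np.array([x0,y0])
    return k.reshape(-1,2).astype(float)
def top(c,k,g,rad=.0125,H=.096):
    # disc centre: support of the contour on the far side + sideways mean, on the plane of the top
    p=onz(c,k,H)[:,:2]; o=c[2][:2,3]; a=np.array(g)-o; a/=np.linalg.norm(a); b=np.array([-a[1],a[0]])
    far=(p@a).max(); q=p[p@a>far-.02]@b
    return a*(far-rad)+b*(q.max()+q.min())/2, q.max()-q.min()
E
python3 - <<'E'
from cap import *
import pickle
s=pickle.load(open("st.pkl","rb"))
a=cv2.imread("pics/w6.png")[:,:,::-1].copy(); c=cv2.imread("pics/c6.png")[:,:,::-1].copy(); b=cv2.imread("pics/s6.png")[:,:,::-1].copy()
for n,i,box,cm in (("wrist",a,(295,165,355,245),cam("wrist",s)),("scene",c,(315,325,350,375),cam("scene")),("side",b,(385,215,407,265),cam("side"))):
    k=cap(i,box); print(n,k.min(0),k.max(0),top(cm,k,(.44,-.2)))
# next view at the grasp orientation
r.goto([.44,-.20,.26],down(np.pi+.29)); r.sleep(.3); s=r.sense(); i=r.get_image("wrist"); cv2.imwrite("pics/w7.png",i[:,:,::-1]); pickle.dump(s,open("st7.pkl","wb"))
cm=cam("wrist",s); K,d,C=cm
v=np.linalg.inv(C)@np.array([.442,-.2,.096,1]); u=K@[v[0]/-v[2],-v[1]/-v[2],1]; print(u,s["time"],s["joints"].round(2))
x,y=int(u[0]),int(u[1]); k=cap(i,(x-30,y-35,x+30,y+35)); print(k.min(0),k.max(0),top(cm,k,(.44,-.2)))
E
```

```text
wrist [312. 200.] [335. 222.] (array([ 0.43920326, -0.20277662]), np.float64(0.022088408884436195))
scene [326. 334.] [337. 351.] (array([ 0.43742807, -0.20537607]), np.float64(0.01873071594267972))
side [393. 224.] [401. 237.] (array([ 0.44132248, -0.19437825]), np.float64(0.018953672578848613))
[323.41986452 219.80721332   1.        ] 25.325 [-0.01 -0.27 -0.17  0.   -1.67  0.3 ]
[312. 205.] [338. 229.] (array([ 0.44190467, -0.20451947]), np.float64(0.02215003595424997))
```

```bash
python3 - <<'E'
from cap import *
G=np.array([.441,-.203])
r.move_linear([*G,.15],rate=.2)
h=r.move_linear([*G,.060],rate=.1,stop_force=5)
print("blocked",h)
if not h:
    r.gripper_to(0); s=r.sense(); print(s["time"],s["grip_width"],s["grip_width"]*85,s["grasp_force"])
    r.move_linear([*G,.24],rate=.2); r.sleep(.1); s=r.sense(); print(s["time"],s["grip_width"],s["grasp_force"],s["ft_force"].round(2))
    T=st(-.060,-.042,.24); r.goto(T,down(np.pi+SY)); r.sleep(.3)
    b=r.get_image("side"); c=r.get_image("scene"); 
    for n,i in (("s8",b),("c8",c)): cv2.imwrite(f"pics/{n}.png",i[:,:,::-1])
    for n,i,cm in (("side",b,cam("side")),("scene",c,cam("scene"))):
        K,d,C=cm
        def px(p): v=np.linalg.inv(C)@np.array([*p,1]); return (K@[v[0]/-v[2],v[1]/v[2],1])[:2]
        u0=px(T+[0,0,-.060]); u1=px(T+[0,0,-.015]); print(n,"expected barrel",u0.round(),u1.round())
        x0,x1=int(min(u0[0],u1[0]))-25,int(max(u0[0],u1[0]))+25; y0,y1=int(min(u0[1],u1[1]))-20,int(max(u0[1],u1[1]))+20
        g=i[y0:y1,x0:x1].astype(int); m=((g.max(2)-g.min(2)<40)&(g.min(2)>110)).astype(np.uint8)
        st_=cv2.connectedComponentsWithStats(m); print([ (q[0]+x0,q[1]+y0,q[2],q[3],q[4]) for q in st_[2][1:].tolist() if q[4]>40])
E
```

```text
blocked False
27.4917 0.274906551028894 23.36705683745599 58.63668546080589
28.6417 0.2783006527948728 58.72635260224342 [ 0.24  0.86 -0.74]
side expected barrel [332. 189.] [332. 170.]
[]
scene expected barrel [353. 239.] [354. 220.]
[(355, 200, 23, 37, 444)]
```

```bash
python3 - <<'E'
from cap import *
r.move_linear(st(-.060,-.042,.155),rate=.15)
h=r.move_linear(st(-.060,-.042,.128),rate=.025,stop_force=2.5); s=r.sense(); z=s["ee_pos"][2]; print("floor",h,"glue bottom z",z-.060,s["ft_force"].round(1))
p=s["ee_pos"]
r.move_linear(p+[0,0,.0005],rate=.02)
r.gripper_to(.5); r.sleep(.2); r.move_linear(p+[0,0,.12],rate=.15)
r.move_linear(st(-.15,-.042,.30),rate=.25); r.sleep(.3)
# from robot side, look back at the caddy
r.goto(st(-.13,-.0,.32),QS); r.sleep(.3); s=r.sense(); print(s["time"])
i=r.get_image("wrist"); c=r.get_image("scene"); b=r.get_image("side")
for n,q in (("w9",i),("c9",c),("s9",b)): cv2.imwrite(f"pics/{n}.png",q[:,:,::-1])
def px(cm,p):
    K,d,C=cm; v=np.linalg.inv(C)@np.array([*p,1]); return (K@[v[0]/-v[2],v[1]/v[2],1])[:2]
for n,q,cm in (("wrist",i,cam("wrist",s)),("scene",c,cam("scene"))):
    u=px(cm,st(-.06,-.042,.175)); v=px(cm,st(-.06,-.042,.09)); print(n,"expect top",u.round(),"bottom",v.round())
    x,y=u.astype(int); h=cv2.cvtColor(q,cv2.COLOR_RGB2HSV)
    m=cv2.inRange(h,(85,40,25),(103,200,220)); z=np.zeros_like(m); z[y-40:y+40,x-30:x+30]=m[y-40:y+40,x-30:x+30]
    w=cv2.inRange(h,(0,0,90),(180,45,255)); zw=np.zeros_like(m); a0=min(u[1],v[1]);a1=max(u[1],v[1]); zw[int(a0)-12:int(a1)+12,x-20:x+20]=w[int(a0)-12:int(a1)+12,x-20:x+20]
    for t,mm in(("teal",z),("white",zw)):
        print(t,[k for k in cv2.connectedComponentsWithStats(mm)[2][1:].tolist() if k[4]>30])
    ks=[k for k in cv2.findContours(z,0,1)[0]]
    if ks:
        k=max(ks,key=cv2.contourArea).reshape(-1,2).astype(float); g,wd=top(cm,k,st(-.06,-.042,0)[:2],H=.175); d=np.array([*g,0])-SO; print("top in stand frame",d@SX,d@SYv,wd)
# catch brass in scene
h=cv2.cvtColor(c,cv2.COLOR_RGB2HSV); m=cv2.inRange(h,(15,120,80),(30,255,255)); m[:200]=0;m[300:]=0;m[:,:300]=0;m[:,420:]=0
print("brass",cv2.connectedComponentsWithStats(m)[2][1:].tolist())
E
```

```text
floor True glue bottom z 0.0770299914411684 [-0.9  0.5  3. ]
35.5083
wrist expect top [278. 306.] bottom [288. 268.]
teal [[267, 278, 28, 32, 437]]
white [[273, 263, 24, 18, 102]]
top in stand frame -0.06983360602305316 -0.04029447512784388 0.02239772358848925
scene expect top [353. 241.] bottom [351. 272.]
teal [[345, 240, 13, 19, 196]]
white [[345, 257, 13, 24, 202]]
top in stand frame -0.06985958083406105 -0.04665270089078018 0.021756226462798955
brass [[358, 249, 2, 2, 4]]
```

The scene view shows the teal cap directly above the white barrel (both columns 345–358), so the stick stands upright in the right-hand compartment. The caddy floor is at its home height and the gripper is clear.

```bash
python3 -c "
from station import r
print(r.sign_off(), r.sense()['time'])"
```

```text
the job is handed in; nothing more can be done
the job is handed in; nothing more can be done
```

I handed the job in with the caddy hooked and locked on the stand and the glue stick standing in its right-hand compartment; the notebook and stapler were not touched. The sign-off gave no verdict, so I don't have a confirmed pass.

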